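Wedge a spare module into a packed, sprung row

ROBOT

A 7-joint arm with a two-finger parallel gripper is mounted at the origin on a cart in front of the work surface, level with it; the furniture and walls round the work are solid. World frame = base frame: x ahead of the robot, y to its left, z up, the work surface at z = 0. Lengths are in m, angles in degrees, forces in N, time in s.
With the tool pointing down it reaches from about 0.425 to 0.875 m from the base axis. Payload 4.7 kg.
Tool frame: the origin (TCP) lies between the finger pads; the fingertips stand 17 mm ahead of it and the grasp point (between the pads) lies 2 mm behind it; z points along the fingers, y is the line along which they close (so a half turn about z gives the same grasp; the last joint's range is limited). The gripper opens to 87 mm and grips with 3 to 60 N. Pads are 19 mm wide; open, the fingers measure 117 mm over their backs; the gripper's body (75 mm by 190 mm) begins 51 mm behind the grasp point.
Start: joints at [-74.25, 18.392, -4.016, 83.108, 1.295, 78.541, -3.26], TCP at [0.168, 0.628, 0.24] pointing down, gripper open.
Joint ranges: [-163.93, 163.93], [-17.29, 119.83], [-79.2, 71.16], [3.27, 140.29], [-89.18, 269.18], [5.43, 117.66], [-154.24, 154.24]. Speed limits (degrees/s): [147.25, 147.25, 180, 180, 180, 180, 180].

INTERFACE

Orientations are given as [roll, pitch, yaw] about the fixed x, y, z axes, in that order (R = Rz(yaw) Ry(pitch) Rx(roll)).
In Python, from cell import env, cams gives the robot as it stands.
- The arm moves only by the shell command python3 -m pendant 'ROWS' [FORCE]. ROWS is JSON, a list of rows, each an object of numbers: "tx", "ty", "tz": the shift along the tool's x, y, z each as a share of 0.05 m, from -1 to 1; "spin": the turn about the tool's z as a share of 4 degrees, from -1 to 1; "claw": the closure, from 0 (fully open) to 1 (shut). A call has 1 to 10 rows; each row shifts and turns the commanded pose from where the row before left it, along the tool's axes as they then stand; what a row does not reach is not made up. A row lasts 1/8 s, in which the tool goes at most 62.5 mm and 10.7 degrees, less where a joint would pass 70% of its speed; a pose out of reach is approached as far as the arm can. A call with a number of a shift or a turn outside -1 to 1 is refused whole. A call with a gripper value outside its range is refused whole. The fingers move at their own pace and stop on an object; FORCE is the grip in N (left out, the last holds). Time passes only in rows, so rows that do not move let the fingers close. It gives the time, the measured TCP pose, the force, the opening and the grip force at its end, in the units of the state.
- env.get_obs(): the state, without advancing time (a new reading comes with each control period).
- cams.read_camera(name): name is "scene" or "side" or "wrist"; returns the picture (420x560x3 uint8, red, green, blue); there is no depth.
- cams.camera_info(name): a dict with "fx", "fy", "cx", "cy" (pixels), "rvec" (rotation vector, rad) and "tvec" (3), from world to camera coordinates, as OpenCV has them. Camera axes: x right, y down, z forward; pixel columns grow to the right and rows downward; lengths in m; the calibration is good to about 2 mm. A picture is of the moment at which its call begins: read the wrist's pose just before it. camera_info takes no time and is no camera call; for the wrist camera it gives the pose at the moment of the call.
- env.sign_off(): hands the job in; it is judged then, once.
The state is a dict: "time_s": time; "qpos": joint angles; "joint_velocities": joint speeds; "effort": joint torques, N m; "tool_pos": TCP position; "tool_rot": TCP orientation; "force": force on the tool from outside, world axes, zero at the start; "wrist_torque": the same for the moment, N m; "grip_width": finger opening in m; "grasp_force": force on a finger pad.
Only numpy, scipy, OpenCV 4.12 (cv2) and the standard library are available. Lean on these libraries where they do the work, as an engineer would, in place of code of your own. Each camera call takes 0.05 s, during which the arm holds its last target. There are 200 camera calls.

TASK

Put the spare orange module back into the packed tray, nose down, right next to the green module on the side towards the black sprung plate, so that it stands between the green module and the grey one that is there now. Keep it upright and work its tapered nose in gently, letting it ease the row open against the spring without forcing or toppling the other modules; then press it firmly home on the tray floor with about 20 N (at least 12, never over 30) for half a second, and let go. Leave the jar, the spool and the loupe where they are.

Things in the scene. Friction and masses are not known exactly. Their poses are not given: they have to be found in the camera images.
- orange_module: the spare module, orange plastic, black face plates, standing nose down on the blue bench mat (2.5 mm thick); 56 mm deep (its x), 26 mm thick (y), 84 mm high (z), about 140 g. Origin: centre of its underside. The nose tapers on both y sides from 26 mm thick at z = 26 mm to 12 mm at z = 1.5 mm and a 10 mm wide foot at z = 0. Same when turned half round
- orange_top (a point): centre of the orange module's flat top, 84 mm above its foot. The top is 10 mm wide in y; from z = 73 mm up both y sides are bevelled to it. The two x faces are plain, upright and 56 mm apart over the full height: grip across these, near the top
- tray: fixed aluminium tray, 76 x 200 mm, with four modules packed along its y axis. Origin: centre of its underside, on the bench; x across the row, z up. Its floor, a slippery white liner, is 8 mm above the origin. Side rails along y stand 61 mm apart inside (x = +-30.5 mm), tops at z = 36 mm, flared out at the top
- tray_wall (a point): foot of the rigid end wall's inner face, at y = -92 mm in the tray's frame, on the tray floor; the wall's top is 82 mm above the bench. The row stands against it, so modules between the wall and the gap cannot give way; only those towards +y can. At y = +86 mm a 60 mm high grey block carries the sprung plate
- follower (a joint): black sprung plate, 54 mm wide, 8 mm thick, top 80 mm above the bench, that presses the row towards the end wall. Value: m pushed back along the tray's +y from where it stands with four modules (face at tray y = +12 mm); travel to 0.042. Pushes with about 2.5 N at 0, 3.8 N at 0.026. Friction between modules, and on the floor, about 0.2
- green_module: the green module; same shape as orange_module (56 x 26 x 84 mm, tapered nose down, origin at the centre of its underside, x = depth across the row, y = thickness along the row, z up). Loose, about 140 g, standing in the tray. It has any of the three places nearest the end wall, so there is always a grey module on its +y side
- grey_module_a: grey module; same shape as orange_module (56 x 26 x 84 mm, tapered nose down, origin at the centre of its underside, x = depth across the row, y = thickness along the row, z up). Loose, about 140 g, standing in the tray
- grey_module_b: grey module; same shape as orange_module (56 x 26 x 84 mm, tapered nose down, origin at the centre of its underside, x = depth across the row, y = thickness along the row, z up). Loose, about 140 g, standing in the tray
- grey_module_c: grey module; same shape as orange_module (56 x 26 x 84 mm, tapered nose down, origin at the centre of its underside, x = depth across the row, y = thickness along the row, z up). Loose, about 140 g, standing in the tray, always last in the row, against the sprung plate
- flux_jar: small jar with a yellow lid, 36 mm across, 33 mm high, standing loose on the bench; origin under its centre; a bystander
- solder_spool: spool of solder wire, 55 mm across, 36 mm high, standing loose on the bench; origin under its centre; a bystander
- loupe: black eye loupe, 36 mm across, 30 mm high, standing loose on the mat; origin under its centre; a bystander
Not all that is in view belongs to the job. Leave any yellow look-alike of the grey_module_b alone.

How it is judged (in metres and radians):
On the way, in this order (a step that is already met when the one before it is completed fails the run):
1. the orange module is lifted clear of the bench (height (world z) of orange_module above 0.05 m), for 0.1 s.
2. its nose has entered the row between the green module and the next one towards the sprung plate (z of orange_module in the frame of tray below 0.08 m and x of orange_module in the frame of tray between -0.015 and 0.015 m and y of orange_module in the frame of green_module between 0.007 and 0.032 m), for 0.05 s.
3. standing on the tray floor, it is pressed home with 12 N or more (z of orange_module in the frame of tray below 0.0105 m and contact force between orange_module and tray above 12 N), for 0.3 s.
At the end, for the whole second after the job is handed in: The orange module rests on the tray floor (within 2.5 mm), 22 to 31 mm from the green module on its sprung-plate side, within 6 mm of the tray's centre line, upright and square to within about 0.1 rad and at rest; the four other modules still stand on the floor (within 2.5 mm) and upright (0.1 rad) (y of orange_module in the frame of green_module between 0.022 and 0.031 m and x of orange_module in the frame of tray between -0.006 and 0.006 m and z of each of orange_module, green_module, grey_module_a, grey_module_b, grey_module_c in the frame of tray below 0.0105 m and angle between each of orange_module, green_module, grey_module_a, grey_module_b, grey_module_c's own z axis and vertical below 0.1 rad and angle between the y axis of orange_module and the y axis of tray, either way round below 0.12 rad and linear speed of orange_module below 0.01 m/s); the robot touches nothing.
It fails at once if the orange module pressed on another module with more than 20 N (contact force between orange_module and green_module above 20 N or contact force between orange_module and grey_module_a above 20 N or contact force between orange_module and grey_module_b above 20 N or contact force between orange_module and grey_module_c above 20 N).
It fails at once if the orange module pressed on the tray or its sprung plate with more than 30 N (contact force between orange_module and tray above 30 N).
It fails at once if the orange module cocked over by more than 0.15 rad in the row (z of orange_module in the frame of tray below 0.08 m and angle between orange_module's own z axis and vertical above 0.15 rad and y of orange_module in the frame of tray between -0.09 and 0.08 m and x of orange_module in the frame of tray between -0.03 and 0.03 m).
It fails at once if one of the modules in the row toppled (leaning more than 0.4 rad) or jerked up out of the row (angle between any of green_module, grey_module_a, grey_module_b, grey_module_c's own z axis and vertical above 0.4 rad or z of any of green_module, grey_module_a, grey_module_b, grey_module_c in the frame of tray above 0.035 m).
It fails at once if a bystander (jar, spool, loupe) shifted by more than 15 mm (distance of any of flux_jar, solder_spool, loupe from where it was at the start of the episode above 0.015 m).
It also fails if it takes over 62 s, if anything falls off the work surface, if the arm or the gripper's body presses on something with over 40 N, if the wrist force passes 120 N, or if a joint passes its speed limit or range.

## Working session

There is one attempt and no reset: what is moved stays moved. The work goes in short steps, Python scripts to look and compute and a shell command to move; the robot and the scene stay as the last step left them, time stands still between calls to the robot, and variables do not carry over. Pictures are saved under pics/ and viewed, at most 10 in all, crops included, and the job is handed in when it is done.

```bash
mkdir -p pics
cat > h.py <<'E'
from cell import env, cams
import numpy as np, cv2
def grab(n,f):
    im=cams.read_camera(n); cv2.imwrite(f'pics/{f}.png',im[:,:,::-1]); return im
def cam(n):
    c=cams.camera_info(n); R=cv2.Rodrigues(np.array(c['rvec'],float))[0]; return c,R,np.array(c['tvec'],float).ravel()
def ray(n,u,v,C=None):
    c,R,t=C or cam(n); d=R.T@np.array([(u-c['cx'])/c['fx'],(v-c['cy'])/c['fy'],1]); return -R.T@t,d
def onz(n,u,v,z,C=None):
    o,d=ray(n,u,v,C); return o+d*(z-o[2])/d[2]
def proj(n,p,C=None):
    c,R,t=C or cam(n); q=R@np.array(p)+t; return c['fx']*q[0]/q[2]+c['cx'],c['fy']*q[1]/q[2]+c['cy']
E
python3 - <<'E'
from h import *
ims=[grab(n,n+'0') for n in ('scene','side','wrist')]
for n in ('scene','side','wrist'):
    c,R,t=cam(n); print(n,-R.T@t,R[2],c['fx'])
o=env.get_obs(); print(o['tool_pos'],o['tool_rot'],o['time_s'])
E
```

```text
scene [ 0.17236001 -0.39871203  0.59536096] [ 0.41205346  0.73392401 -0.53996991] 463.90649933634546
side [ 0.34125378 -0.7318809   0.5221131 ] [ 0.19400487  0.90532506 -0.37782092] 508.9691418265273
wrist [0.08793809 0.64994582 0.38380443] [ 0.29199723 -0.07847048 -0.95319463] 309.67692300559355
[0.1675371  0.62761176 0.23868877] [-1.79911952e+02  4.95260627e-03  1.65058727e+02] 0.15
```

View pics/scene0.png

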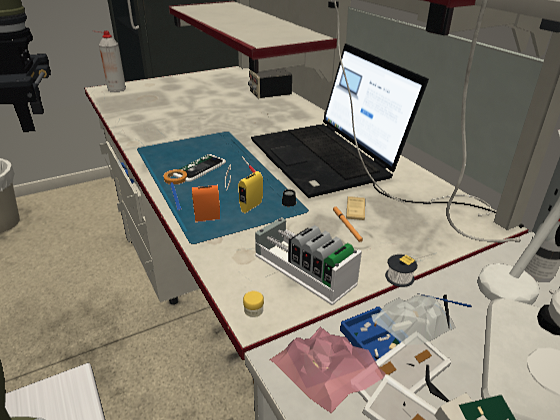

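View pics/side0.png

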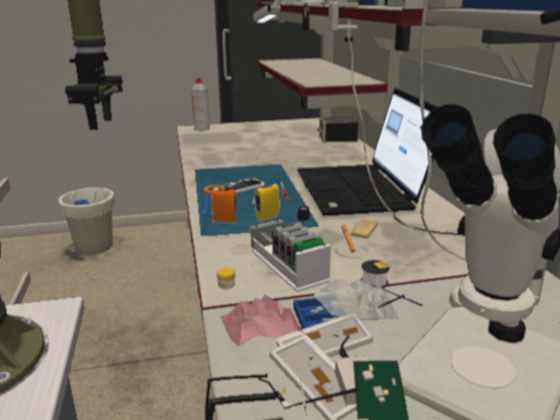

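View pics/wrist0.png

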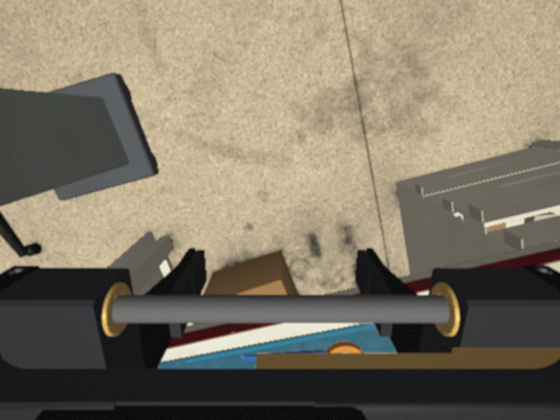

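The scene view shows orange at about (206,203) on the mat, the yellow decoy at (250,190), the green module at the near-right end of the tray by the end wall (about 340,258), and three greys, then the plate, to its upper left. The jar is at (253,302), the spool at (402,268) and the loupe at (289,197).

Run:
```python
from h import *
im=cv2.imread('pics/scene0.png'); im2=cv2.imread('pics/side0.png')
a=cv2.resize(im[215:303,248:368],None,fx=6,fy=6,interpolation=cv2.INTER_CUBIC); cv2.imwrite('pics/c1.png',a)
b=cv2.resize(im[170:230,180:270],None,fx=4,fy=4,interpolation=cv2.INTER_CUBIC)
c=cv2.resize(im2[175:235,195:285],None,fx=4,fy=4,interpolation=cv2.INTER_CUBIC)
d=cv2.resize(im2[215:289,245:335],None,fx=4,fy=4,interpolation=cv2.INTER_CUBIC)
d=np.vstack([d,np.zeros((0,360,3),np.uint8)])
o=np.zeros((540,720,3),np.uint8); o[:240,:360]=b;o[:240,360:]=c;o[240:536,:360]=d; cv2.imwrite('pics/c2.png',o)
```

```text
(no output)
```

View pics/c1.png

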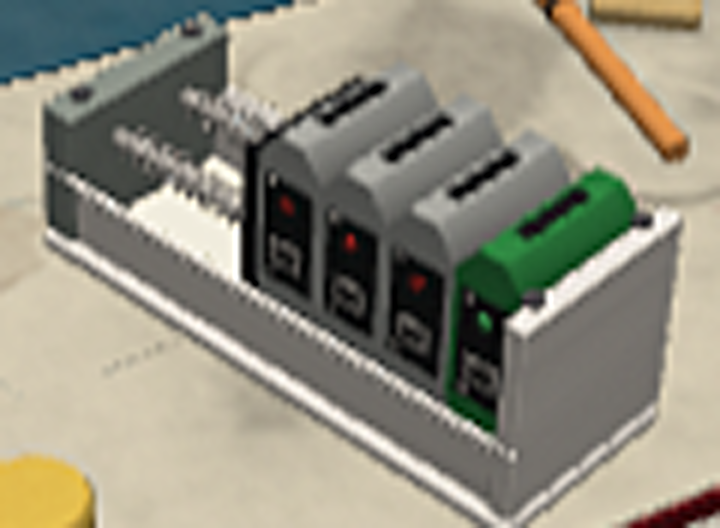

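View pics/c2.png

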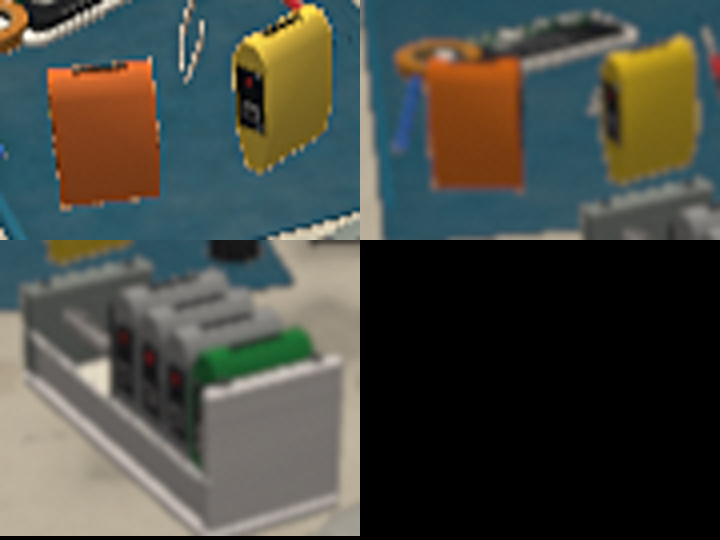

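Run:
```python
from h import *
S=cam('scene')
def c1(x,y,z): return onz('scene',248+(x+.5)/6-.5,215+(y+.5)/6-.5,z,S)
def c2(x,y,z): return onz('scene',180+(x+.5)/4-.5,170+(y+.5)/4-.5,z,S)
for n,p in dict(c=(352,102),b=(418,137),a=(484,172),green=(553,211)).items(): print(n,c1(*p,.092).round(4))
for p in [(500,525),(45,238),(655,425)]: print('base',c1(*p,0).round(4))
for p in [(512,335),(682,215)]: print('wall',c1(*p,.082).round(4))
for p in [(62,207),(158,195)]: print('obase',c2(*p,.0025).round(4))
for p in [(73,68),(127,64),(100,66)]: print('otop',c2(*p,.0865).round(4))
D=cam('side')
def c3(x,y,z): return onz('side',195+(x-360+.5)/4-.5,175+(y+.5)/4-.5,z,D)
for p in [(433,189),(523,190)]: print('obase side',c3(*p,.0025).round(4))
for n,(u,v) in dict(jar=(253,309),spool=(401,280),loupe=(289,203)).items(): print(n,onz('scene',u,v,0,S).round(3))
for n in('scene','side'):
    im=cv2.imread(f'pics/{n}0.png'); h=cv2.cvtColor(im,cv2.COLOR_BGR2HSV)
    m=cv2.inRange(h,(3,170,90),(14,255,255)); m[:, :170]=0; m[:,270:]=0
    k,l,st,ce=cv2.connectedComponentsWithStats(m); i=1+st[1:,4].argmax(); print(n,st[i],ce[i], cv2.minAreaRect(cv2.findNonZero((l==i).astype(np.uint8))))
```

```text
c [0.5595 0.1879 0.092 ]
b [0.5677 0.1629 0.092 ]
a [0.5756 0.1388 0.092 ]
green [0.5829 0.1135 0.092 ]
base [0.5551 0.0887 0.    ]
base [0.4958 0.2767 0.    ]
base [0.6231 0.1023 0.    ]
wall [0.5479 0.0825 0.082 ]
wall [0.624  0.1039 0.082 ]
obase [0.4281 0.4432 0.0025]
obase [0.4803 0.4291 0.0025]
otop [0.4436 0.4474 0.0865]
otop [0.4711 0.4378 0.0865]
otop [0.4573 0.4426 0.0865]
obase side [0.4265 0.4405 0.0025]
obase side [0.4812 0.4258 0.0025]
jar [0.424 0.14  0.   ]
spool [0.707 0.074 0.   ]
loupe [0.656 0.415 0.   ]
scene [192 186  28  35 848] [205.90566038 203.01179245] ((205.7235107421875, 202.90585327148438), (33.823158264160156, 26.153507232666016), 85.60128784179688)
side [211 189  24  32 681] [223.50954479 204.67400881] ((222.5, 204.5), (31.0, 23.0), 90.0)
```

```bash
python3 -m pendant '[{"tx":-0.93,"ty":-0.3,"claw":0},{"tx":-0.93,"ty":-0.3,"claw":0},{"tx":-0.93,"ty":-0.3,"claw":0},{"tx":-0.93,"ty":-0.3,"claw":0},{"tx":-0.93,"ty":-0.3,"claw":0},{"tx":-0.93,"ty":-0.3,"claw":0},{"tx":-0.93,"ty":-0.3,"claw":0},{"spin":1,"claw":0},{"spin":1,"claw":0},{"spin":1,"claw":0}]' 40
python3 -m pendant '[{"spin":1,"claw":0},{"spin":1,"claw":0},{"spin":1,"claw":0},{"spin":1,"claw":0},{"spin":1,"claw":0},{"spin":1,"claw":0},{"spin":1,"claw":0},{"spin":1,"claw":0},{"spin":1,"claw":0},{"spin":1,"claw":0}]'
python3 -m pendant '[{"spin":1,"claw":0},{"spin":1,"claw":0},{"spin":1,"claw":0},{"spin":1,"claw":0},{"spin":1,"claw":0},{"spin":1,"claw":0},{"spin":1,"claw":0},{"spin":1,"claw":0},{"spin":1,"claw":0},{"spin":0.6,"claw":0}]'
python3 -m pendant '[{"claw":0},{"claw":0}]'
python3 - <<'E'
from h import *
import pickle
C=cam('wrist'); im=grab('wrist','w1'); pickle.dump(C,open('w1.pkl','wb')); o=env.get_obs(); print(o['tool_pos'],o['tool_rot'],o['qpos'],o['time_s'])
E
```

```text
[0.16755528 0.62769879 0.23888119] [-1.79932456e+02  3.06191401e-03  1.65056614e+02] [-74.24881734  18.42163678  -4.01615757  83.14955295   1.29350329
  78.54147528  -3.2616887 ] 0.2invalid input at $[0]: expected keys tx, ty, tz, spin, claw
invalid input at $[0]: expected keys tx, ty, tz, spin, claw
invalid input at $[0]: expected keys tx, ty, tz, spin, claw
invalid input at $[0]: expected keys tx, ty, tz, spin, claw
```

View pics/w1.png

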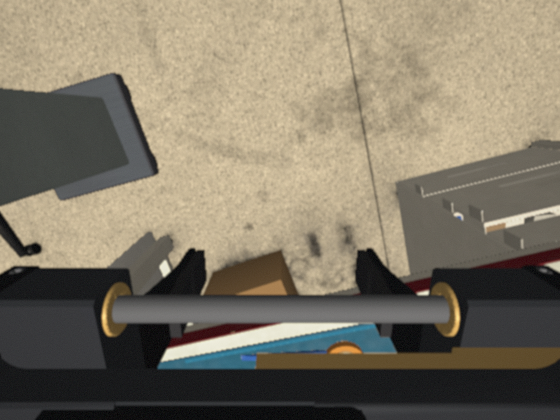

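The commands were refused because each row needs all five keys, so the picture is unchanged. I'm resending them in full.

```bash
python3 -m pendant '[{"tx":-0.93,"ty":-0.3,"tz":0,"spin":0,"claw":0},{"tx":-0.93,"ty":-0.3,"tz":0,"spin":0,"claw":0},{"tx":-0.93,"ty":-0.3,"tz":0,"spin":0,"claw":0},{"tx":-0.93,"ty":-0.3,"tz":0,"spin":0,"claw":0},{"tx":-0.93,"ty":-0.3,"tz":0,"spin":0,"claw":0},{"tx":-0.93,"ty":-0.3,"tz":0,"spin":0,"claw":0},{"tx":-0.93,"ty":-0.3,"tz":0,"spin":0,"claw":0},{"tx":0,"ty":0,"tz":0,"spin":1,"claw":0},{"tx":0,"ty":0,"tz":0,"spin":1,"claw":0},{"tx":0,"ty":0,"tz":0,"spin":1,"claw":0}]' 40
python3 -m pendant '[{"tx":0,"ty":0,"tz":0,"spin":1,"claw":0},{"tx":0,"ty":0,"tz":0,"spin":1,"claw":0},{"tx":0,"ty":0,"tz":0,"spin":1,"claw":0},{"tx":0,"ty":0,"tz":0,"spin":1,"claw":0},{"tx":0,"ty":0,"tz":0,"spin":1,"claw":0},{"tx":0,"ty":0,"tz":0,"spin":1,"claw":0},{"tx":0,"ty":0,"tz":0,"spin":1,"claw":0},{"tx":0,"ty":0,"tz":0,"spin":1,"claw":0},{"tx":0,"ty":0,"tz":0,"spin":1,"claw":0},{"tx":0,"ty":0,"tz":0,"spin":1,"claw":0}]'
python3 -m pendant '[{"tx":0,"ty":0,"tz":0,"spin":1,"claw":0},{"tx":0,"ty":0,"tz":0,"spin":1,"claw":0},{"tx":0,"ty":0,"tz":0,"spin":1,"claw":0},{"tx":0,"ty":0,"tz":0,"spin":1,"claw":0},{"tx":0,"ty":0,"tz":0,"spin":1,"claw":0},{"tx":0,"ty":0,"tz":0,"spin":1,"claw":0},{"tx":0,"ty":0,"tz":0,"spin":1,"claw":0},{"tx":0,"ty":0,"tz":0,"spin":1,"claw":0},{"tx":0,"ty":0,"tz":0,"spin":1,"claw":0},{"tx":0,"ty":0,"tz":0,"spin":0.6,"claw":0}]'
python3 -m pendant '[{"tx":0,"ty":0,"tz":0,"spin":0,"claw":0},{"tx":0,"ty":0,"tz":0,"spin":0,"claw":0}]'
python3 - <<'E'
from h import *
import pickle
C=cam('wrist'); im=grab('wrist','w2'); pickle.dump(C,open('w2.pkl','wb')); o=env.get_obs(); print(o['tool_pos'],o['tool_rot'],o['qpos'],o['time_s'])
h=cv2.cvtColor(im,cv2.COLOR_RGB2HSV); m=cv2.inRange(h,(3,170,90),(14,255,255))
k,l,st,ce=cv2.connectedComponentsWithStats(m)
for i in np.argsort(-st[1:,4])[:3]+1: print(st[i],ce[i])
print('expected top centre', proj('wrist',(.456,.441,.0865),C))
E
```

```text
time_s: 1.45
tool_pos: [0.4551, 0.4424, 0.2392]
tool_rot: [-180.0, -0.0, 152.9]
force: [-0.8, -0.1, 0.4]
grip_width: 0.0872
grasp_force: 0.0
time_s: 2.7
tool_pos: [0.4549, 0.4426, 0.2393]
tool_rot: [-180.0, 0.0, 112.9]
force: [0.5, -0.4, -0.6]
grip_width: 0.0866
grasp_force: 0.0
time_s: 3.95
tool_pos: [0.4549, 0.4426, 0.2393]
tool_rot: [-180.0, 0.0, 74.6]
force: [-0.6, -0.6, -0.2]
grip_width: 0.0872
grasp_force: 0.0
time_s: 4.2
tool_pos: [0.455, 0.4427, 0.2395]
tool_rot: [-180.0, 0.0, 74.7]
force: [0.8, -0.1, -0.2]
grip_width: 0.0872
grasp_force: 0.0
[0.45502808 0.44263744 0.23951074] [-1.79999557e+02  1.99413489e-03  7.46918502e+01] [-60.68989265  16.69541     17.51215056  86.15468427  -5.07090173
  77.93135872 -58.11854043] 4.25
[ 255  184   54   32 1378] [282.22133527 198.31277213]
[509 210   1   1   1] [509. 210.]
[502 257   1   1   1] [502. 257.]
expected top centre (np.float64(280.95930568554064), np.float64(203.98434306647914))
```

View pics/w2.png

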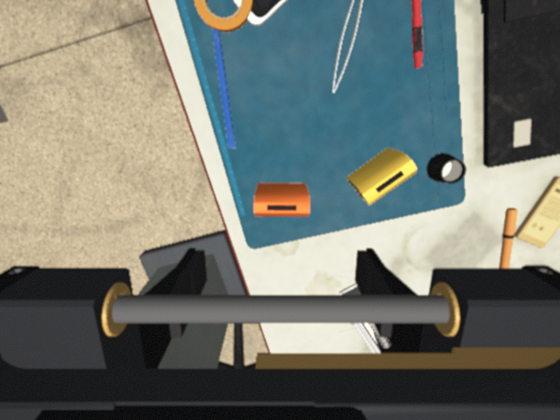

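The wrist view shows the orange top with its black label centred at about (282,208), square to the image. The yaw is good.

Run:
```python
from h import *
import pickle
C=pickle.load(open('w2.pkl','rb')); im=cv2.imread('pics/w2.png')
sub=im[198:218,258:306].max(2); m=(sub<60).astype(np.uint8)
k,l,st,ce=cv2.connectedComponentsWithStats(m); i=1+st[1:,4].argmax(); u,v=ce[i]+(258,198); print(u,v,st[i])
pts=np.argwhere(l==i)[:,::-1].astype(np.float32)+np.float32([258,198])
vx,vy,x0,y0=cv2.fitLine(pts,cv2.DIST_L2,0,.01,.01).ravel()
p=onz('wrist',u,v,.0865,C); a=onz('wrist',x0-10*vx,y0-10*vy,.0865,C);b=onz('wrist',x0+10*vx,y0+10*vy,.0865,C)
h=np.degrees(np.arctan2(*(b-a)[1::-1])); print(p,'heading',h)
for s in [(254.5,),(310.5,)]: print(onz('wrist',s[0],v+4,.0755,C))
T=np.array([.455,.4427]); y=np.radians(74.7); X=np.array([np.cos(y),np.sin(y)]);Y=np.array([np.sin(y),-np.cos(y)])
d=p[:2]-T; print('tx,ty m',d@X,d@Y)
```

```text
281.5 207.5 [11  9 26  2 52]
[0.45555613 0.43731146 0.0865    ] heading -15.291226574518316
[0.42632006 0.43734861 0.0755    ]
[0.48283047 0.421899   0.0755    ]
tx,ty m -0.005050805628429224 0.001958306387267343
```

```bash
python3 -m pendant '[{"tx":-0.08,"ty":0.05,"tz":0,"spin":0,"claw":0},{"tx":0,"ty":0,"tz":0.8,"spin":0,"claw":0},{"tx":0,"ty":0,"tz":0.8,"spin":0,"claw":0},{"tx":0,"ty":0,"tz":0.6,"spin":0,"claw":0},{"tx":0,"ty":0,"tz":0.6,"spin":0,"claw":0},{"tx":0,"ty":0,"tz":0.35,"spin":0,"claw":0},{"tx":0,"ty":0,"tz":0.31,"spin":0,"claw":0},{"tx":0,"ty":0,"tz":0,"spin":0,"claw":0},{"tx":0,"ty":0,"tz":0,"spin":0,"claw":0}]'
python3 -m pendant '[{"tx":0,"ty":0,"tz":0,"spin":0,"claw":1},{"tx":0,"ty":0,"tz":0,"spin":0,"claw":1},{"tx":0,"ty":0,"tz":0,"spin":0,"claw":1},{"tx":0,"ty":0,"tz":0,"spin":0,"claw":1},{"tx":0,"ty":0,"tz":0,"spin":0,"claw":1},{"tx":0,"ty":0,"tz":0,"spin":0,"claw":1}]' 50
```

```text
time_s: 5.38
tool_pos: [0.457, 0.4387, 0.0676]
tool_rot: [180.0, -0.1, 74.7]
force: [0.1, -0.0, 0.6]
grip_width: 0.0869
grasp_force: 0.0
time_s: 6.12
tool_pos: [0.4564, 0.4382, 0.0667]
tool_rot: [-180.0, -0.0, 74.7]
force: [-1.7, -0.7, 1.7]
grip_width: 0.0557
grasp_force: 50.0
```

```bash
python3 -m pendant '[{"tx":0,"ty":0,"tz":-0.4,"spin":0,"claw":1},{"tx":0,"ty":0,"tz":-0.7,"spin":0,"claw":1},{"tx":0,"ty":0,"tz":-0.8,"spin":0,"claw":1},{"tx":0,"ty":0,"tz":-0.7,"spin":0,"claw":1},{"tx":-0.6,"ty":0.45,"tz":0,"spin":0,"claw":1},{"tx":-0.6,"ty":0.45,"tz":0,"spin":0,"claw":1},{"tx":-0.6,"ty":0.45,"tz":0,"spin":0,"claw":1},{"tx":-0.6,"ty":0.45,"tz":0,"spin":0,"claw":1},{"tx":-0.6,"ty":0.45,"tz":0,"spin":0,"claw":1},{"tx":-0.6,"ty":0.45,"tz":0,"spin":0,"claw":1}]'
python3 -m pendant '[{"tx":-0.6,"ty":0.45,"tz":0,"spin":0,"claw":1},{"tx":-0.6,"ty":0.45,"tz":0,"spin":0,"claw":1},{"tx":-0.57,"ty":0.42,"tz":0,"spin":0,"claw":1},{"tx":0,"ty":0,"tz":0,"spin":-0.9,"claw":1},{"tx":0,"ty":0,"tz":0,"spin":-0.9,"claw":1},{"tx":0,"ty":0,"tz":0,"spin":-0.9,"claw":1},{"tx":0,"ty":0,"tz":0,"spin":-0.9,"claw":1},{"tx":0,"ty":0,"tz":0,"spin":-0.9,"claw":1},{"tx":0,"ty":0,"tz":0,"spin":-0.9,"claw":1},{"tx":0,"ty":0,"tz":0,"spin":-0.9,"claw":1}]'
python3 -m pendant '[{"tx":0,"ty":0,"tz":0,"spin":-0.9,"claw":1},{"tx":0,"ty":0,"tz":0,"spin":-0.9,"claw":1},{"tx":0,"ty":0,"tz":0,"spin":0,"claw":1},{"tx":0,"ty":0,"tz":0,"spin":0,"claw":1}]'
python3 - <<'E'
from h import *
import pickle
C=cam('wrist'); a=grab('wrist','w3'); pickle.dump(C,open('w3.pkl','wb')); b=grab('scene','s3'); grab('side','d3')
o=env.get_obs(); print(o['tool_pos'],o['tool_rot'],o['qpos'],o['force'])
x=cv2.resize(b[130:310,240:380],None,fx=3.3,fy=3.3,interpolation=cv2.INTER_CUBIC)  # 462x594
y=a[100:400,110:440]
out=np.zeros((594,800,3),np.uint8); out[:,:462]=x; out[:300,464:794]=y
cv2.imwrite('pics/m3.png',out[:,:,::-1])
E
```

```text
time_s: 7.38
tool_pos: [0.5395, 0.2276, 0.1979]
tool_rot: [179.9, -0.1, 74.6]
force: [0.8, -0.3, -1.7]
grip_width: 0.0556
grasp_force: 50.0
time_s: 8.62
tool_pos: [0.5793, 0.1259, 0.1978]
tool_rot: [179.9, -0.0, 100.0]
force: [-1.0, 0.4, -1.7]
grip_width: 0.0557
grasp_force: 50.0
time_s: 9.12
tool_pos: [0.5793, 0.126, 0.1972]
tool_rot: [180.0, -0.0, 107.0]
force: [1.2, 0.3, -1.3]
grip_width: 0.0551
grasp_force: 50.0
[0.57922997 0.12602466 0.19677551] [ 1.79984850e+02 -4.07251586e-03  1.07028473e+02] [-35.8973895   13.28220959  24.53567928  95.8210916   -5.75875972
  72.12896215   6.85634144] [ 0.85665815 -0.06930592 -1.47710863]
```

View pics/m3.png

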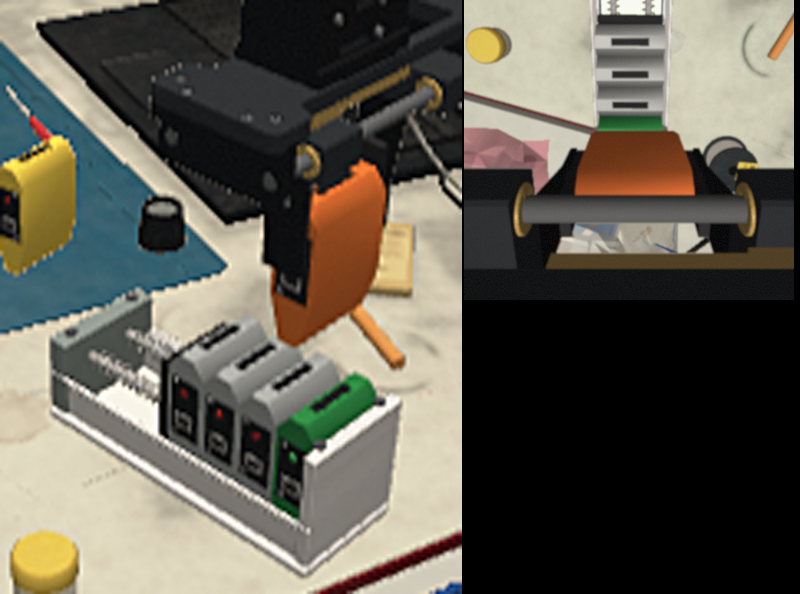

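The wrist view shows the three grey labels at full-image positions of about (276,142), (276,174) and (276,205). The green module's edge and the orange foot edge are at about row 231. Orange hangs upright above the row in the scene view.

Run:
```python
from h import *
import pickle
C=pickle.load(open('w3.pkl','rb')); im=cv2.imread('pics/w3.png'); g=im.max(2)
P=[]
for v0 in (142,174,205):
    s=(g[v0-5:v0+6,250:302]<75).astype(np.uint8); k,l,st,ce=cv2.connectedComponentsWithStats(s); i=1+st[1:,4].argmax()
    u,v=ce[i]+(250,v0-5); P.append(onz('wrist',u,v,.092,C)); print('label',u,v,st[i],P[-1].round(4))
P=np.array(P); d=(P[0]-P[2])[:2]; print('spacing',np.linalg.norm(d)/2); ty=d/np.linalg.norm(d); print('tray y heading',np.degrees(np.arctan2(ty[1],ty[0])))
h=cv2.cvtColor(im,cv2.COLOR_BGR2HSV); m=cv2.inRange(h,(3,150,60),(16,255,255)); m[:200]=0;m[:,:210]=0;m[:,320:]=0
ys,xs=np.nonzero(m); r=ys.min(); print('orange top row',r,xs[ys==r].min(),xs[ys==r].max(), [(q,xs[ys==q].min(),xs[ys==q].max()) for q in (r+1,r+2,r+4,r+10,r+30)])
gr=cv2.inRange(h,(50,100,40),(75,255,255)); yy,xx=np.nonzero(gr); 
for c in (245,265,285,300): q=np.nonzero(gr[:,c])[0]; print('green',c,q.min() if len(q) else None,q.max() if len(q) else None)
tx=np.array([ty[1],-ty[0]]); cen=P.mean(0)[:2]
foot=[onz('wrist',u,r,.1327,C)[:2] for u in (xs[ys==r+1].min(),xs[ys==r+1].max())]
print('foot edge (trayx,trayy rel to label a)',[((f-P[2][:2])@tx,(f-P[2][:2])@ty) for f in foot])
t=np.array([.5792,.1260]); print('tcp rel a',(t-P[2][:2])@tx,(t-P[2][:2])@ty)
```

```text
label 275.66355140186914 141.5 [  8   2  36   6 214] [0.5586 0.1858 0.092 ]
label 275.8034682080925 174.0 [  9   3  35   5 173] [0.5662 0.1609 0.092 ]
label 276.5629139072848 204.75496688741723 [  9   3  34   5 151] [0.5743 0.1361 0.092 ]
spacing 0.02603253306115077
tray y heading 107.55475248054567
orange top row 232 241 318 [(np.int64(233), np.int64(239), np.int64(319)), (np.int64(234), np.int64(238), np.int64(319)), (np.int64(236), np.int64(237), np.int64(319)), (np.int64(242), np.int64(235), np.int64(319)), (np.int64(262), np.int64(226), np.int64(319))]
green 245 223 230
green 265 217 230
green 285 217 230
green 300 217 230
foot edge (trayx,trayy rel to label a) [(np.float64(-0.026882470983043156), np.float64(-0.008459224147489256)), (np.float64(0.031079289648297252), np.float64(-0.009051528567998929))]
tcp rel a 0.0015993094813160488 -0.011120046974747201
```

Run:
```python
from h import *
import pickle
C=pickle.load(open('w3.pkl','rb')); im=cv2.imread('pics/w3.png')
y=np.radians(107.5); ty=np.array([np.cos(y),np.sin(y)]); tx=np.array([ty[1],-ty[0]]); A=np.array([.5743,.1361])
for r in (142,158,174,205): print(r,im[r,228:328].mean(1).astype(int).tolist())
for u in range(228,328,10): print(u,[(round(1e3*(onz('wrist',u,r,.036,C)[:2]-A)@tx,1)) for r in (142,174,205)])
h=cv2.cvtColor(im,cv2.COLOR_BGR2HSV); m=cv2.inRange(h,(3,150,60),(16,255,255)); xs=np.nonzero(m[233])[0]; print(xs.min(),xs.max(),[1e3*(onz('wrist',u,233,.1327,C)[:2]-A)@tx for u in (xs.min(),xs.max())])
```

```text
142 [166, 164, 161, 161, 162, 160, 161, 164, 162, 178, 199, 191, 184, 192, 198, 199, 197, 197, 196, 199, 197, 197, 199, 198, 200, 197, 200, 198, 176, 121, 62, 40, 40, 44, 44, 45, 43, 44, 46, 43, 40, 44, 47, 45, 47, 45, 44, 44, 44, 43, 46, 46, 45, 45, 45, 42, 45, 45, 45, 44, 46, 47, 44, 45, 47, 52, 101, 155, 185, 189, 186, 185, 186, 185, 184, 185, 183, 182, 182, 182, 182, 178, 178, 176, 173, 175, 197, 217, 209, 198, 199, 199, 200, 198, 199, 197, 196, 195, 195, 196]
158 [193, 194, 190, 191, 189, 187, 188, 187, 185, 190, 208, 214, 188, 167, 148, 106, 83, 81, 82, 83, 84, 83, 84, 85, 84, 85, 84, 87, 85, 84, 85, 86, 87, 86, 85, 84, 85, 86, 87, 87, 89, 86, 86, 88, 90, 91, 88, 90, 88, 89, 91, 91, 93, 89, 91, 92, 92, 91, 94, 92, 91, 92, 92, 92, 94, 94, 95, 94, 95, 94, 94, 96, 96, 95, 97, 94, 98, 98, 97, 98, 100, 119, 150, 167, 176, 195, 218, 210, 185, 190, 199, 200, 203, 201, 201, 202, 201, 200, 201, 202]
174 [195, 196, 195, 196, 196, 194, 197, 198, 195, 189, 185, 199, 199, 188, 189, 194, 194, 193, 194, 195, 194, 194, 194, 192, 194, 195, 194, 196, 195, 173, 106, 49, 38, 43, 39, 41, 43, 41, 43
[... 721 characters left out ...]
92, 196, 196, 197, 197, 199]
228 [np.float64(-47.0), np.float64(-48.9), np.float64(-50.8)]
238 [np.float64(-37.3), np.float64(-38.9), np.float64(-40.5)]
248 [np.float64(-27.6), np.float64(-28.9), np.float64(-30.2)]
258 [np.float64(-18.0), np.float64(-18.9), np.float64(-19.9)]
268 [np.float64(-8.3), np.float64(-8.9), np.float64(-9.6)]
278 [np.float64(1.4), np.float64(1.0), np.float64(0.7)]
288 [np.float64(11.1), np.float64(11.0), np.float64(11.0)]
298 [np.float64(20.8), np.float64(21.0), np.float64(21.3)]
308 [np.float64(30.4), np.float64(31.0), np.float64(31.6)]
318 [np.float64(40.1), np.float64(41.0), np.float64(41.9)]
239 320 [np.float64(-26.886491524319617), np.float64(31.86174467306338)]
```

```bash
python3 -m pendant '[{"tx":0,"ty":-0.036,"tz":0.2,"spin":-0.13,"claw":1},{"tx":0,"ty":0,"tz":0.3,"spin":0,"claw":1},{"tx":0,"ty":0,"tz":0.2,"spin":0,"claw":1},{"tx":0,"ty":0,"tz":0,"spin":0,"claw":1},{"tx":0,"ty":0,"tz":0,"spin":0,"claw":1}]'
python3 -m pendant '[{"tx":0,"ty":0,"tz":0.04,"spin":0,"claw":1},{"tx":0,"ty":0,"tz":0.04,"spin":0,"claw":1},{"tx":0,"ty":0,"tz":0.04,"spin":0,"claw":1},{"tx":0,"ty":0,"tz":0,"spin":0,"claw":1}]'
python3 - <<'E'
from h import *
b=grab('scene','s4'); d=grab('side','d4'); o=env.get_obs(); print(o['tool_pos'],o['tool_rot'],o['force'])
x=cv2.resize(b[195:285,275:375],None,fx=6,fy=6,interpolation=cv2.INTER_CUBIC)
cv2.imwrite('pics/m4.png',x[:,:,::-1])
E
```

```text
time_s: 9.9
tool_pos: [0.5777, 0.1255, 0.1617]
tool_rot: [180.0, 0.0, 107.6]
force: [-0.0, 0.5, -2.0]
grip_width: 0.0555
grasp_force: 50.0
time_s: 10.4
tool_pos: [0.5774, 0.1255, 0.1554]
tool_rot: [-180.0, -0.0, 107.6]
force: [0.7, -0.1, -1.3]
grip_width: 0.0559
grasp_force: 50.0
[0.57748128 0.12550946 0.15556973] [ 1.79997934e+02 -2.27168093e-03  1.07579696e+02] [-0.91119832  0.41407111 -0.20570283]
```

View pics/m4.png

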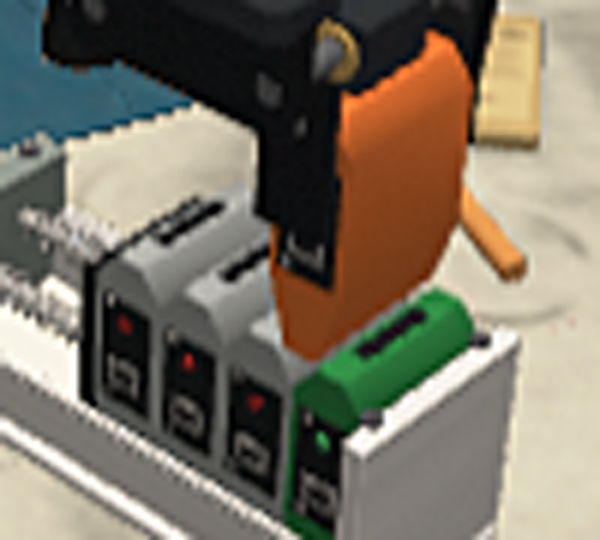

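The view shows the orange foot just above the groove between green and the next grey, near crop (305,352). It may sit slightly towards green, so I'll check by projecting.

Run:
```python
from h import *
S=cam('scene'); y=np.radians(107.5); ty=np.array([np.cos(y),np.sin(y),0]); tx=np.array([ty[1],-ty[0],0]); z=np.array([0,0,1])
A=np.array([.5756,.1388,0]); f=A-.013*ty+.0913*z
for n,p in dict(near_p=f-.028*tx+.005*ty,near_m=f-.028*tx-.005*ty,far_m=f+.028*tx-.005*ty, shoulder_m_far=f+.028*tx-.013*ty+.026*z).items(): print(n,np.round(proj('scene',p,S),1), (np.array(proj('scene',p,S))-(275,195)+.5)*6-.5)
im=cv2.imread('pics/s4.png'); h=cv2.cvtColor(im,cv2.COLOR_BGR2HSV); m=cv2.inRange(h,(3,150,50),(16,255,255)); m[:,:315]=0;m[:,355:]=0;m[:200]=0;m[262:]=0
k,l,st,ce=cv2.connectedComponentsWithStats(m); i=1+st[1:,4].argmax(); l=l==i
for r in range(228,256,2):
    q=np.nonzero(l[r])[0]; print(r,q.min() if len(q) else '',q.max() if len(q) else '',end=' | ')
a=np.array(proj('scene',f,S)); b=np.array(proj('scene',f+.001*ty,S)); c=np.array(proj('scene',f-.001*z,S)); print('px/mm y',b-a,'down',c-a)
```

```text
near_p [321.8 252.4] [283.42009221 347.13247479]
near_m [326.3 254.9] [310.2693474  362.19180307]
far_m [345.7 241.1] [426.77278874 279.00337714]
shoulder_m_far [350.7 231.2] [456.42775579 219.75467566]
228 332 353 | 230 331 354 | 232 320 354 | 234 320 354 | 236 320 348 | 238 320 347 | 240 320 346 | 242 321 344 | 244 321 341 | 246 321 338 | 248 322 335 | 250 322 332 | 252 322 330 | 254 325 327 | px/mm y [-0.44478144 -0.24068825] down [-0.04191526  0.44676913]
```

The position agrees to within 1 mm, so I'm inserting slowly.

```bash
python3 -m pendant '[{"tx":0,"ty":0,"tz":0.04,"spin":0,"claw":1},{"tx":0,"ty":0,"tz":0.04,"spin":0,"claw":1},{"tx":0,"ty":0,"tz":0.04,"spin":0,"claw":1},{"tx":0,"ty":0,"tz":0.04,"spin":0,"claw":1},{"tx":0,"ty":0,"tz":0.04,"spin":0,"claw":1}]'
python3 -m pendant '[{"tx":0,"ty":0,"tz":0.04,"spin":0,"claw":1},{"tx":0,"ty":0,"tz":0.04,"spin":0,"claw":1},{"tx":0,"ty":0,"tz":0.03,"spin":0,"claw":1}]'
python3 -m pendant '[{"tx":0,"ty":0,"tz":0.03,"spin":0,"claw":1},{"tx":0,"ty":0,"tz":0.03,"spin":0,"claw":1},{"tx":0,"ty":0,"tz":0.03,"spin":0,"claw":1}]'
```

```text
time_s: 11.12
tool_pos: [0.5789, 0.1279, 0.1483]
tool_rot: [179.7, -0.2, 107.6]
force: [-2.4, 3.5, 11.4]
grip_width: 0.0554
grasp_force: 50.0
time_s: 11.5
tool_pos: [0.5789, 0.1305, 0.1432]
tool_rot: [179.6, -0.4, 107.7]
force: [-1.4, 6.9, 6.1]
grip_width: 0.0558
grasp_force: 50.0
time_s: 11.88
tool_pos: [0.5778, 0.1306, 0.1374]
tool_rot: [179.8, -0.4, 107.7]
force: [-1.5, 7.1, 6.1]
grip_width: 0.0558
grasp_force: 50.0
```

Green's taper is pushing the arm towards +y. I'll move the commanded pose that way to relieve the side load.

```bash
python3 -m pendant '[{"tx":0.04,"ty":0,"tz":0,"spin":0,"claw":1},{"tx":0.04,"ty":0,"tz":0,"spin":0,"claw":1},{"tx":0.04,"ty":0,"tz":0,"spin":0,"claw":1},{"tx":0,"ty":0,"tz":0,"spin":0,"claw":1}]'
python3 -m pendant '[{"tx":0.012,"ty":0,"tz":0.04,"spin":0,"claw":1},{"tx":0.012,"ty":0,"tz":0.04,"spin":0,"claw":1},{"tx":0.012,"ty":0,"tz":0.04,"spin":0,"claw":1}]'
```

```text
time_s: 12.38
tool_pos: [0.5758, 0.1312, 0.1356]
tool_rot: [180.0, -0.0, 107.6]
force: [1.6, 2.7, 3.5]
grip_width: 0.0557
grasp_force: 50.0
time_s: 12.75
tool_pos: [0.5749, 0.133, 0.1294]
tool_rot: [-180.0, -0.0, 107.6]
force: [-0.7, 3.6, 4.8]
grip_width: 0.056
grasp_force: 50.0
```

```bash
python3 -m pendant '[{"tx":0.013,"ty":0,"tz":0.04,"spin":0,"claw":1},{"tx":0.013,"ty":0,"tz":0.04,"spin":0,"claw":1},{"tx":0.013,"ty":0,"tz":0.04,"spin":0,"claw":1}]'
python3 -m pendant '[{"tx":0.013,"ty":0,"tz":0.04,"spin":0,"claw":1},{"tx":0.013,"ty":0,"tz":0.04,"spin":0,"claw":1},{"tx":0.01,"ty":0,"tz":0.04,"spin":0,"claw":1},{"tx":0,"ty":0,"tz":0.02,"spin":0,"claw":1}]'
```

```text
time_s: 13.12
tool_pos: [0.5745, 0.1349, 0.1235]
tool_rot: [180.0, -0.0, 107.6]
force: [-0.7, 2.5, 4.0]
grip_width: 0.0556
grasp_force: 50.0
time_s: 13.62
tool_pos: [0.5736, 0.1362, 0.1159]
tool_rot: [-179.9, 0.0, 107.6]
force: [-1.8, 2.4, 2.5]
grip_width: 0.0557
grasp_force: 50.0
```

```bash
python3 -m pendant '[{"tx":0.01,"ty":0,"tz":0.04,"spin":0,"claw":1},{"tx":0.01,"ty":0,"tz":0.05,"spin":0,"claw":1},{"tx":0,"ty":0,"tz":0.05,"spin":0,"claw":1},{"tx":0,"ty":0,"tz":0.05,"spin":0,"claw":1}]'
python3 -m pendant '[{"tx":0,"ty":0,"tz":0.06,"spin":0,"claw":1},{"tx":0,"ty":0,"tz":0.06,"spin":0,"claw":1},{"tx":0,"ty":0,"tz":0.06,"spin":0,"claw":1},{"tx":0,"ty":0,"tz":0.06,"spin":0,"claw":1}]'
```

```text
time_s: 14.12
tool_pos: [0.5739, 0.1367, 0.1068]
tool_rot: [-180.0, 0.1, 107.6]
force: [0.5, 0.2, 1.7]
grip_width: 0.0557
grasp_force: 50.0
time_s: 14.62
tool_pos: [0.5735, 0.1369, 0.0946]
tool_rot: [-180.0, 0.0, 107.6]
force: [1.2, -2.5, 0.3]
grip_width: 0.0554
grasp_force: 50.0
```

```bash
python3 -m pendant '[{"tx":0,"ty":0,"tz":0.06,"spin":0,"claw":1},{"tx":0,"ty":0,"tz":0.06,"spin":0,"claw":1},{"tx":0,"ty":0,"tz":0.06,"spin":0,"claw":1},{"tx":0,"ty":0,"tz":0.06,"spin":0,"claw":1},{"tx":0,"ty":0,"tz":0.04,"spin":0,"claw":1}]'
python3 -m pendant '[{"tx":0,"ty":0,"tz":0.04,"spin":0,"claw":1},{"tx":0,"ty":0,"tz":0.04,"spin":0,"claw":1},{"tx":0,"ty":0,"tz":0.02,"spin":0,"claw":1},{"tx":0,"ty":0,"tz":0,"spin":0,"claw":1}]'
```

```text
time_s: 15.25
tool_pos: [0.5737, 0.1373, 0.0809]
tool_rot: [-180.0, 0.0, 107.6]
force: [0.9, -2.6, 0.0]
grip_width: 0.0559
grasp_force: 50.0
time_s: 15.75
tool_pos: [0.5736, 0.1375, 0.0759]
tool_rot: [-180.0, -0.0, 107.6]
force: [0.3, -1.4, -1.5]
grip_width: 0.0553
grasp_force: 50.0
```

```bash
python3 -m pendant '[{"tx":0,"ty":0,"tz":0.02,"spin":0,"claw":1},{"tx":0,"ty":0,"tz":0.02,"spin":0,"claw":1},{"tx":0,"ty":0,"tz":0.02,"spin":0,"claw":1},{"tx":0,"ty":0,"tz":0,"spin":0,"claw":1}]'
python3 -m pendant '[{"tx":0,"ty":0,"tz":0.02,"spin":0,"claw":1},{"tx":0,"ty":0,"tz":0.02,"spin":0,"claw":1},{"tx":0,"ty":0,"tz":0,"spin":0,"claw":1}]'
```

```text
time_s: 16.25
tool_pos: [0.5737, 0.1376, 0.073]
tool_rot: [180.0, -0.0, 107.6]
force: [0.7, -3.3, -1.3]
grip_width: 0.0557
grasp_force: 50.0
time_s: 16.62
tool_pos: [0.5739, 0.1376, 0.0722]
tool_rot: [180.0, -0.0, 107.6]
force: [-1.2, -3.1, 6.1]
grip_width: 0.0556
grasp_force: 50.0
```

```bash
python3 -m pendant '[{"tx":0,"ty":0,"tz":0.02,"spin":0,"claw":1},{"tx":0,"ty":0,"tz":0.02,"spin":0,"claw":1},{"tx":0,"ty":0,"tz":0,"spin":0,"claw":1}]'
```

```text
time_s: 17.0
tool_pos: [0.5745, 0.1378, 0.0722]
tool_rot: [179.9, -0.1, 107.6]
force: [-5.1, -4.2, 17.1]
grip_width: 0.0556
grasp_force: 50.0
```

```bash
python3 -m pendant '[{"tx":0,"ty":0,"tz":0.01,"spin":0,"claw":1},{"tx":0,"ty":0,"tz":0,"spin":0,"claw":1},{"tx":0,"ty":0,"tz":0,"spin":0,"claw":1}]'
python3 -m pendant '[{"tx":0,"ty":0,"tz":0,"spin":0,"claw":1},{"tx":0,"ty":0,"tz":0,"spin":0,"claw":1},{"tx":0,"ty":0,"tz":0,"spin":0,"claw":1},{"tx":0,"ty":0,"tz":0,"spin":0,"claw":1}]'
```

```text
time_s: 17.38
tool_pos: [0.5745, 0.1378, 0.0722]
tool_rot: [179.9, -0.1, 107.6]
force: [-5.7, -3.3, 20.3]
grip_width: 0.0556
grasp_force: 50.0
time_s: 17.88
tool_pos: [0.5745, 0.1378, 0.0721]
tool_rot: [179.9, -0.1, 107.6]
force: [-5.2, -3.6, 19.5]
grip_width: 0.0555
grasp_force: 50.0
```

```bash
python3 -m pendant '[{"tx":0,"ty":0,"tz":-0.03,"spin":0,"claw":1},{"tx":0,"ty":0,"tz":-0.03,"spin":0,"claw":1},{"tx":0,"ty":0,"tz":0,"spin":0,"claw":1}]'
python3 -m pendant '[{"tx":0,"ty":0,"tz":0,"spin":0,"claw":0.5},{"tx":0,"ty":0,"tz":0,"spin":0,"claw":0},{"tx":0,"ty":0,"tz":0,"spin":0,"claw":0},{"tx":0,"ty":0,"tz":0,"spin":0,"claw":0},{"tx":0,"ty":0,"tz":0,"spin":0,"claw":0},{"tx":0,"ty":0,"tz":0,"spin":0,"claw":0}]'
python3 -m pendant '[{"tx":0,"ty":0,"tz":-0.2,"spin":0,"claw":0},{"tx":0,"ty":0,"tz":-0.4,"spin":0,"claw":0},{"tx":0,"ty":0,"tz":-0.8,"spin":0,"claw":0},{"tx":0,"ty":0,"tz":-0.8,"spin":0,"claw":0},{"tx":0,"ty":0,"tz":-0.8,"spin":0,"claw":0},{"tx":0,"ty":0,"tz":0,"spin":0,"claw":0},{"tx":0,"ty":0,"tz":0,"spin":0,"claw":0}]'
python3 - <<'E'
from h import *
b=grab('scene','s5'); w=grab('wrist','w5')
x=cv2.resize(b[195:305,245:370],None,fx=4,fy=4,interpolation=cv2.INTER_CUBIC)
out=np.zeros((440,800,3),np.uint8); out[:,:500]=x; out[:300,500:]=w[60:360,130:430]
cv2.imwrite('pics/m5.png',out[:,:,::-1])
E
```

```text
time_s: 18.25
tool_pos: [0.5743, 0.1377, 0.0723]
tool_rot: [179.9, -0.0, 107.6]
force: [-0.6, -2.4, 5.6]
grip_width: 0.0555
grasp_force: 50.0
time_s: 19.0
tool_pos: [0.5736, 0.1376, 0.0715]
tool_rot: [-180.0, -0.0, 107.6]
force: [-0.1, 0.3, -0.4]
grip_width: 0.086
grasp_force: 0.0
time_s: 19.88
tool_pos: [0.5736, 0.1374, 0.2223]
tool_rot: [179.9, -0.0, 107.6]
force: [-0.2, 0.2, -1.0]
grip_width: 0.0866
grasp_force: 0.0
```

View pics/m5.png

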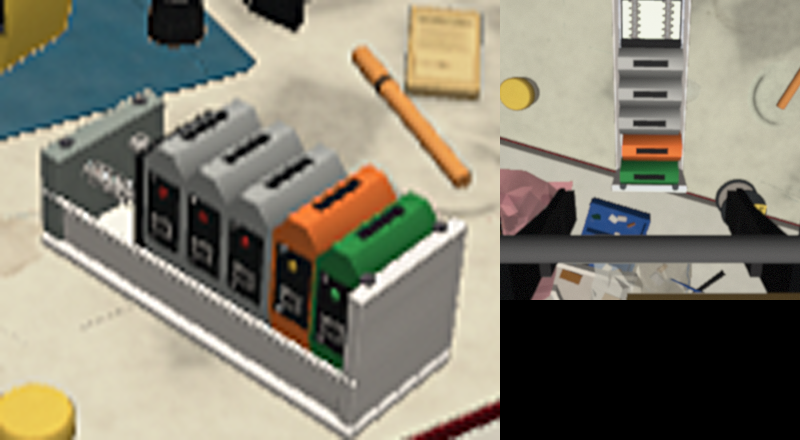

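The final view shows orange seated between green and the first grey. In the crop orange's label is at about (652,151) and green's at (652,177). All the modules are level and upright, and the gripper is clear.

```bash
python3 -c "
from cell import env
print(env.sign_off())"
```

```text
the job is handed in; nothing more can be done
None
```

The orange module is seated between the green and the first grey, pressed home at about 20 N for over half a second, released and handed in (verdict not shown); the jar, spool and loupe were not touched.

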